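Lower the ratchet gong prop on the tuning slab

TASK

The ratchet prop clamped to the edge of the tuning slab is still raised from the last gong. Press the thumb tab of its pawl down until the pawl snaps free of the teeth, then push the arm down past its teeth until it lies level on its stop post. Only press and push: do not take hold of the arm or the pawl's tab, lift the arm or force it against the locked pawl, and leave the gong, file, mallet and pin block where they are.

Things in the scene. Friction and masses are not known exactly. Their poses are not given: they have to be found in the camera images.
- prop: Fixed base of the ratchet prop: dark steel plate 345 x 64 x 8 mm on the slab, with a cast bracket 54 mm wide. Origin: on the slab's top (z = 75 mm), under the arm's hinge. x is level and points the way the arm points, away from the clamp; z is up. Along x from the origin: crossbar of the levelled arm +190 mm, stop post +85, pawl pin -78 (89 mm above the slab), thumb tab -133, clamp screw -203.
- clamp_top (a point): Top of the iron screw clamp that holds the plate's end to the slab's edge: middle of its T-bar, which is 98 mm wide across the base's x axis; nothing of the clamp stands higher than 98 mm above the slab. Not to be moved.
- hinge (a point): Centre of the arm's hinge pin, 60 mm above the slab, its line along the base's y axis.
- crossbar (a point): Centre of the rubber-sleeved round crossbar at the arm's free end: 22 mm thick, 90 mm long along the hinge line (102 mm over its steel ends), 190 mm from the hinge. The arm is a flat dark bar 30 mm wide, 14 mm thick. The point turns with the arm: x runs along the arm away from the hinge, z is square to its upper face.
- thumb_tab (a point): Middle of the upper face of the pawl's thumb tab, a ribbed dark steel plate 30 mm (along the base's x) by 28 mm, on the tail of the pawl, 55 mm from the pawl pin. With the pawl seated it is 102 mm above the slab. It goes down some 11 mm to the snap point and 22 mm in all; the space below it is free.
- rest_arm (a joint): Angle of the arm above level, rad. 0 = level on its stop post; it starts between 0.62 and 0.92. While the pawl is in the teeth the arm cannot be lowered by more than one tooth (0.16). With the pawl free a stiff hinge keeps the arm where it is left; pushing it down takes 4 to 10 N at the crossbar.
- pawl (a joint): Angle of the pawl, rad. 0 to 0.07 = seated in the teeth (0.07 when it rides on a tooth's tip); pressing the tab down increases it. An over-centre spring (about 5 N at the tab at first, falling to nothing at 0.2) pushes it back into the teeth below 0.2, and above 0.2 snaps it over to 0.4, where it stays free without being held.
- gong: Bystander: small bronze kettle gong standing mouth down on the slab, 176 mm wide, 98 mm high with its boss. Origin: centre of its underside.
- file: Bystander: flat steel file with a bare tang, 315 x 30 x 7 mm, lying on the slab. Origin: underside of the blade's middle.
- mallet: Bystander: striking mallet lying on the slab, horn head 70 mm long and 40 mm thick, wooden stick reaching 240 mm from it. Origin: on the slab under the head's centre.
- pin_block: Bystander: wooden block 50 x 125 x 28 mm in which three 8 mm brass pins stand, 88 mm high in all. Origin: centre of its underside.

How it is judged (in metres and radians):
On the way, in this order (a step that is already met when the one before it is completed fails the run):
1. the pawl is thrown free while the arm still stands raised (value of joint pawl above 0.3 rad and value of joint rest_arm above 0.42 rad), for 0.1 s.
2. the arm is pushed down level (value of joint rest_arm below 0.05 rad), for 0.1 s.
At the end, for the whole second after the job is handed in: The arm lies level on its stop post (joint under 0.05 rad) after the pawl was thrown free with the arm still raised, and the gong, file, mallet and pin block are within 20 mm of where they stood (value of joint rest_arm below 0.05 rad and linear speed of gong below 0.02 m/s and distance of each of gong, file, mallet, pin_block from where it was at the start of the episode below 0.02 m); the robot touches nothing.
It fails at once if a bystander is moved more than 20 mm (distance of any of gong, file, mallet, pin_block from where it was at the start of the episode above 0.02 m).
It fails at once if the arm is lifted (raised by more than about 0.16 rad from its start) (distance of crossbar from where it was at the start of the episode above 0.031 m and value of joint rest_arm above 0.77 rad).
It fails at once if the arm is forced (over 35 N) against the locked pawl (value of joint pawl below 0.1 rad and value of joint rest_arm above 0.1 rad and contact force between any of the fingers, the arm and rest_arm above 35 N).
It fails at once if the arm is taken between the fingers (x of the grasp point in the frame of crossbar between -0.14 and 0.009 m and y of the grasp point in the frame of crossbar between -0.012 and 0.012 m and z of the grasp point in the frame of crossbar between -0.012 and 0.009 m).
It fails at once if the pawl's tab is taken between the fingers (distance between the grasp point and thumb_tab below 0.009 m).
It also fails if it takes over 48 s, if anything falls off the work surface, if the arm or the gripper's body presses on something with over 40 N, if the wrist force passes 120 N, or if a joint passes its speed limit or range.

ROBOT

A 6-joint arm with a two-finger parallel gripper is mounted at the origin on the work surface. World frame = base frame: x ahead of the robot, y to its left, z up, the work surface at z = 0. Lengths are in mm, angles in rad, forces in N, time in s.
With the tool pointing down it reaches from about 350 to 775 mm from the base axis. Payload 7.3 kg.
Tool frame: the origin (TCP) lies midway between the tips of the shut fingers; the grasp point (between the pads) lies 19 mm behind it (robot.pinch_z is the z of the grasp point in the tool frame, in mm); z points along the fingers, y is the direction in which the jaws open and shut (so a half turn about z gives the same grasp; the last joint's range is limited). The gripper opens to 92 mm and grips with 3 to 60 N. Pads are 19 mm wide; open, the fingers measure 130 mm over their backs; the gripper's body (75 mm by 190 mm) begins 47 mm behind the grasp point.
Start: joints at [-1.433, 0.342, 1.524, -0, 1.275, -0.146], TCP at [147.025, -504.012, 226.741] pointing down, gripper open.
Joint ranges: [-2.53, 2.53], [-0.77, 2.02], [0.04, 2.7], [-1, 4.14], [0.28, 2.66], [-3.11, 3.11]. Speed limits (rad/s): [2.57, 2.57, 3.14, 3.14, 3.14, 3.14].

INTERFACE

Orientations are given as [roll, pitch, yaw] about the fixed x, y, z axes, in that order (R = Rz(yaw) Ry(pitch) Rx(roll)).
In Python, from bench import monitor, grab_frame, camera_info, workorder, spot_in, outline_of, robot gives the robot as it stands. The module is installed in compiled form; this text tells all that it offers.
- The arm moves only by the tool move_arm, never from a script. Its argument "moves" is a list of rows, each an object of numbers: "x", "y", "z": the shift along the tool's x, y, z in mm; "ax", "ay", "az": the turn, a rotation vector about the tool's x, y, z in rad; "gripper": the gripper's target within -1 to 1 (shut at 1, half-way at 0, fully open at -1). A call has 1 to 8 rows; each row shifts and turns the commanded pose from where the row before left it, along the tool's axes as they then stand; what a row does not reach is not made up. A row lasts 1/8 s, in which the tool goes at most 62.5 mm and 10.7 degrees, less where a joint would pass 70% of its speed; a pose out of reach is approached as far as the arm can. A call is refused whole if a number of a shift passes 62.5 or a number of a turn 0.188, either way. A call with a gripper value outside its range is refused whole. The fingers move at their own pace and stop on an object; "squeeze" is the grip in N (left out, the last holds). Time passes only in rows, so rows that do not move let the fingers close. It gives the time, the measured TCP pose, the force and the opening at its end, in the units of the state.
- monitor.get_state(): the state, without advancing time (a new reading comes with each control period).
- grab_frame(name): name is "scene" or "top" or "wrist"; returns (picture, depth): 420x560x3 uint8, blue, green, red; 420x560 float32, mm along the optical axis (not along the pixel's ray), 0 where there is no reading.
- camera_info(name): a dict with "intrinsics" (3x3 intrinsics, pixels), "D" ([k1, k2, p1, p2, k3] as OpenCV has them; the pictures are not rectified), "rvec" (rotation vector, rad) and "tvec" (3), from world to camera coordinates, as OpenCV has them; the wrist camera has in their place "mount" (4x4, takes a point from camera to tool coordinates, whose origin is the TCP and whose axes are the flange's). Camera axes: x right, y down, z forward; pixel columns grow to the right and rows downward; lengths in mm; the calibration is good to about 2 mm. A picture is of the moment at which its call begins: read the wrist's pose just before it. camera_info takes no time and is no camera call.
- workorder.close_job(): hands the job in, once; it reports no verdict.
Trained networks look in the newest picture that a camera, given by its name, has taken for a name from the list of things; names that differ only in an ending like _2 or _b are one class to them, and where a whole thing is asked for, a point or a joint stands for the part that bears it (a point fixed in the world has none). Each returns a list of dicts, best first, with "score" (0 to 1); they miss things now and then, are a little off and sometimes report something else, mostly with a low value. They report only what shows in the picture. A call takes as long as a camera call.
- spot_in(camera, target): "rect" ([left, top, right, bottom] as shares, 0 to 1, of the picture: columns of its width, rows of its height, round what is visible of it).
- outline_of(camera, target): "mask" (420x560 bool, what is visible of it) and "rect" ([left, top, right, bottom] as shares, 0 to 1, of the picture: columns of its width, rows of its height, round what is visible of it).
The state is a dict: "clock": time; "joint_pos": joint angles; "joint_velocities": joint speeds; "joint_torque": joint torques, N m; "eef_pos": TCP position; "orientation": TCP orientation; "contact_force": force on the tool from outside, world axes, zero at the start; "wrist_torque": the same for the moment, N m; "finger_gap": opening from 0.0 (shut) to 1.0 (fully open).
Only numpy, scipy, OpenCV 4.12 (cv2) and the standard library are available. Lean on these libraries where they do the work, as an engineer would, in place of code of your own. Each camera call takes 0.05 s, during which the arm holds its last target.

## Working session

There is one attempt and no reset: what is moved stays moved. The work goes in short steps, Python scripts to look and compute and a tool call to move; the robot and the scene stay as the last step left them, time stands still between calls to the robot, and variables do not carry over. Pictures are saved under pics/ and viewed, and the job is handed in when it is done.

Besides the shell and the picture viewer there is one more tool, called after ">>>" as name(argument=value, ...) on one line, values as JSON. move_arm: Moves the arm, as the interface text tells. Its arguments: {"type":"object","properties":{"moves":{"type":"array"},"squeeze":{"type":"number"}},"required":["moves"]}

```bash
mkdir -p pics; cat > h.py <<'E'
import numpy as np, cv2
from bench import monitor, grab_frame, camera_info, spot_in, outline_of, robot
def cam(name):
    c=camera_info(name); K=np.array(c["intrinsics"]);D=np.array(c["D"])
    if "mount" in c: 
        return K,D,np.array(c["mount"])
    R,_=cv2.Rodrigues(np.array(c["rvec"],float)); return K,D,R,np.array(c["tvec"],float).ravel()
def world(name,px,depth):
    K,D,R,t=cam(name)
    px=np.atleast_2d(np.array(px,float))
    n=cv2.undistortPoints(px.reshape(-1,1,2),K,D).reshape(-1,2)
    P=np.c_[n,np.ones(len(n))]*np.array(depth,float).reshape(-1,1)
    return (P-t)@R
def proj(name,pts):
    K,D,R,t=cam(name)
    p,_=cv2.projectPoints(np.array(pts,float).reshape(-1,1,3),cv2.Rodrigues(R)[0],t,K,D); return p.reshape(-1,2)
E
python3 - <<'E'
from h import *
print(monitor.get_state())
for n in ["scene","top"]:
    im,d=grab_frame(n); cv2.imwrite(f"pics/{n}0.png",im); np.save(f"{n}_d.npy",d)
    for t in ["prop","thumb_tab","rest_arm","crossbar","clamp_top","hinge","pawl","gong","file","mallet","pin_block"]:
        try: r=spot_in(n,t)
        except Exception as e: print(n,t,e); continue
        print(n,t,[(round(x["score"],2),[round(a*b) for a,b in zip(x["rect"],[560,420,560,420])]) for x in r[:2]])
E
```

```text
{'clock': 0.0, 'joint_pos': array([-1.43298601e+00,  3.42740443e-01,  1.52502152e+00,  6.48586497e-06,
        1.27538115e+00, -1.46016406e-01]), 'joint_velocities': array([ 0.00084545,  0.00134181,  0.00018267,  0.00106971, -0.00010613,
        0.00023699]), 'joint_torque': array([-3.46255765e-04, -4.31243277e+01, -2.44226432e+01,  7.15763122e-02,
        5.58116147e-02, -1.42140502e-04]), 'eef_pos': array([ 146.9753792 , -503.58652462,  226.03418882]), 'orientation': array([-3.14005959e+00, -2.31725238e-04,  2.83824652e-01]), 'contact_force': array([ 0.76482312, -0.39362086,  0.36240184]), 'wrist_torque': array([0.01153982, 0.00358777, 0.01766235]), 'finger_gap': 1.0031694360542076}
scene prop [(0.83, [138, 137, 334, 228])]
scene thumb_tab [(0.75, [181, 159, 261, 180])]
scene rest_arm [(0.72, [233, 139, 335, 207])]
scene crossbar [(0.56, [236, 136, 334, 204])]
scene clamp_top [(0.94, [139, 139, 330, 227])]
scene hinge [(0.94, [136, 132, 333, 227])]
scene pawl [(0.8, [183, 156, 257, 183])]
scene gong [(0.71, [372, 245, 466, 336]), (0.21, [225, 129, 342, 163])]
scene file [(0.89, [207, 297, 374, 334]), (0.18, [373, 242, 465, 334])]
scene mallet [(0.66, [223, 129, 341, 160])]
scene pin_block [(0.58, [400, 153, 459, 199])]
top prop []
top thumb_tab [(0.76, [296, 219, 372, 239])]
top rest_arm [(0.92, [222, 187, 316, 246])]
top crossbar [(0.9, [223, 186, 319, 241]), (0.35, [294, 218, 373, 239])]
top clamp_top [(0.67, [221, 186, 424, 256])]
top hinge []
top pawl [(0.82, [299, 219, 375, 236])]
top gong [(0.82, [88, 114, 175, 196]), (0.2, [214, 276, 343, 310])]
top file [(0.73, [172, 122, 314, 138])]
top mallet [(0.76, [215, 277, 342, 311]), (0.18, [173, 124, 316, 138])]
top pin_block [(0.95, [87, 274, 153, 309])]
```

View pics/scene0.png

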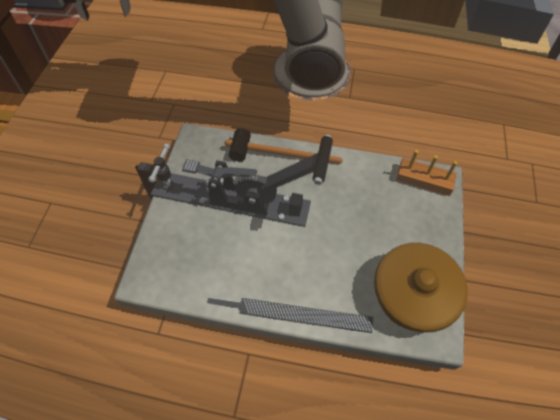

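View pics/top0.png

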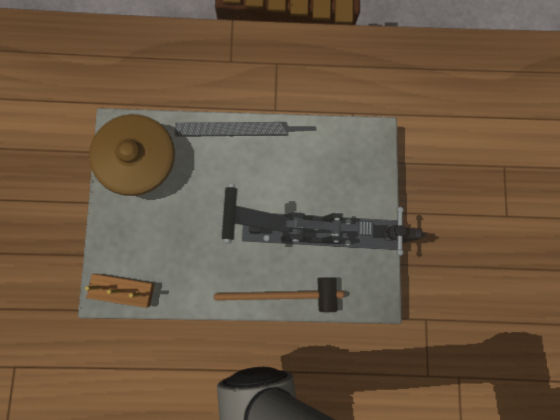

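```bash
python3 - <<'E'
from h import *
d=np.load("top_d.npy")
ys,xs=np.mgrid[0:420,0:560]
W=world("top",np.c_[xs.ravel(),ys.ravel()],d.ravel()).reshape(420,560,3)
np.save("topW.npy",W)
for (a,b) in [(360,228),(340,228),(320,229),(368,228),(390,226),(407,226),(240,215),(232,240),(225,190),(270,222),(300,225),(130,155),(480,300)]:
    print((a,b),np.round(W[b,a],1),d[b,a])
E
```

```text
(360, 228) [ 511.7 -161.5  177.6] 873.03827
(340, 228) [ 510.9 -123.1  173.5] 876.27826
(320, 229) [517.3 -95.1  82.7] 966.339
(368, 228) [ 512.  -176.7  179.8] 871.2791
(390, 226) [ 522.9 -233.1  132.5] 920.7584
(407, 226) [ 539.9 -310.4    0.9] 1054.8601
(240, 215) [517.9  68.7 266.2] 782.2426
(232, 240) [488.4  94.7  72.7] 967.8953
(225, 190) [558.8  95.6 281.1] 773.7164
(270, 222) [514.3  15.  206.9] 841.2411
(300, 225) [511.9 -42.8 194. ] 854.6306
(130, 155) [645.2 298.9 166.2] 897.16736
(480, 300) [ 414.7   24.5 1043. ] 0.0
```

The top view shows the prop: clamp T-bar at about col 400, ribbed tab near (366,228), and crossbar along col 230, rows 187-240. The arm points to world +y. Next I fit the frame.

```bash
python3 - <<'E'
from h import *
W=np.load("topW.npy"); d=np.load("top_d.npy")
im=cv2.imread("pics/top0.png")
cv2.imwrite("pics/top_crop.png",cv2.resize(im[170:270,210:430],None,fx=3.6,fy=3.6,interpolation=cv2.INTER_CUBIC))
ys,xs=np.mgrid[0:420,0:560]
def sel(x0,x1,y0,y1,z0,z1):
    m=(xs>=x0)&(xs<=x1)&(ys>=y0)&(ys<=y1)&(W[...,2]>z0)&(W[...,2]<z1)&(d>0); return m
m=sel(352,385,210,250,168,186); P=W[m]; print("tab",len(P),np.round(P.mean(0),1),np.round(np.percentile(P,[2,50,98],axis=0),1)); print(xs[m].min(),xs[m].max(),ys[m].min(),ys[m].max())
for r in range(216,242,2): print(r,np.round(W[r,346:412:3,2]).astype(int))
m=sel(215,245,180,246,230,300);P=W[m]; print("bar",len(P),np.round(np.percentile(P,[2,50,98],axis=0),1))
c=P.mean(0); u=np.linalg.svd(P-c)[2]; print(c,u[0])
m=sel(240,400,205,260,78,87); P=W[m]
r=cv2.minAreaRect(P[:,:2].astype(np.float32)); print("plate",r,np.median(P[:,2]))
m=sel(395,412,195,265,160,180);P=W[m];print("Tbar",len(P),np.round(np.percentile(P,[2,50,98],axis=0),1)); c=P.mean(0);print(c,np.linalg.svd(P-c)[2][0])
m=sel(100,390,110,310,70,79);print("slab",np.median(W[m][:,2]))
E
```

```text
tab 271 [ 512.8 -169.1  176.6] [[ 499.5 -187.4  172.4]
 [ 512.6 -169.4  176.8]
 [ 525.8 -146.8  180.1]]
352 373 221 235
216 [ 71  78  81  75  73  76  76  71  77  75  76  75  77  73  73  77  71  74
 170  -1   1   0]
218 [ 86  86  87  84  84  82  73  76  74  76  74  76  76  77  72  76  73  74
 168  -1  -3   4]
220 [ 87  88  84  83  84  82  83  84  82  85  84  83  80  84  84  82  82  83
 171   0   0  -2]
222 [ 89  85  83  81 173 178 177 179 178 177  84  84  83  81  86  83  82  84
 171   1   0   0]
224 [175 175 174 177 177 178 178 178 178 178  84  82  83  83  85  82  85  83
 170   3   2   1]
226 [172 175 174 174 177 179 176 177 177 177  80  84  84  86  84 142 145 172
 173 173   4   1]
228 [175 174 175 177 173 178 176 178 178 177  84  83  81  83 127 143 162 176
 173 172 137 143]
230 [173 168 176 174 176 177 178 179 177 173  86  84  85  89 135 143 167 175
 174 174 141 140]
232 [ 82  85  82  84 173 182 177 178 178 175  83  83  84  89 135 142 162 174
 173 170 141 141]
234 [ 79  81  84  82 175 178 179 179 175  86  82  85  86  88 133 142 145 171
 172 175 141 141]
236 [ 82  85  81  81  82  84  84  82  82  83  82  82  85  86 126 140 144 166
 171 139 141 139]
238 [ 82  85  83  82  83  82  83  84  82  85  82  82  81  87  88 131 142 165
 170  74 127 131]
240 [ 87  88  82  83  84  81  82  82  85  82  83  80  84  82  91  81  84 165
 172  72  83  86]
bar 878 [[472.1  61.4 259.2]
 [517.7  83.  284.7]
 [566.1  96.2 289.4]]
[518.02520827  82.12286208 281.2857157 ] [-0.99970215  0.02357835 -0.0062986 ]
plate ((510.7209777832031, -93.58633422851562), (119.79781341552734, 342.9006042480469), 1.812579870223999) 82.8678135616356
Tbar 291 [[ 465.9 -249.5  163.9]
 [ 509.  -240.8  170.1]
 [ 556.9 -232.7  174.8]]
[ 509.8110496  -240.873773    170.06717666] [-0.9994114   0.03302922 -0.00926969]
slab 75.31413851039466
```

View pics/top_crop.png

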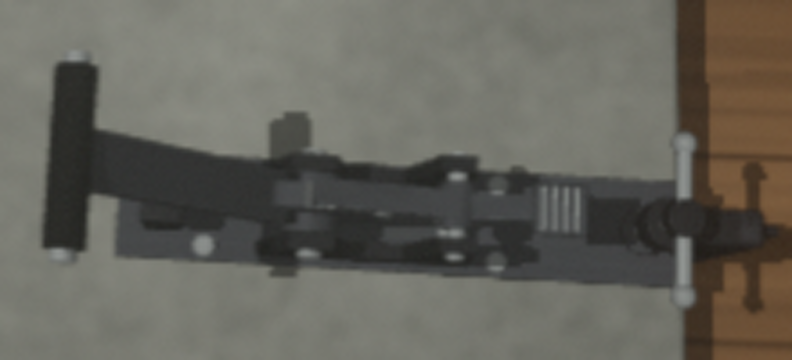

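Fitted frame: tab at about (512,-171,177), hinge at about (515,-38,135), and crossbar at about (518,82,281), which puts the arm near 0.88 rad. The base x yaw is about 1.545. All of this matches the given dimensions. I shut the gripper and turn the tool to yaw 1.545.

>>> move_arm(moves=[{"az": -0.18,"gripper": 1},{"az": -0.18,"gripper": 1},{"az": -0.18,"gripper": 1},{"az": -0.18,"gripper": 1},{"az": -0.18,"gripper": 1},{"az": -0.18,"gripper": 1},{"az": -0.18,"gripper": 1},{"gripper": 1}], squeeze=20)

```text
invalid input
```

>>> move_arm(moves=[{"x": 0,"y": 0,"z": 0,"ax": 0,"ay": 0,"az": -0.18,"gripper": 1},{"x": 0,"y": 0,"z": 0,"ax": 0,"ay": 0,"az": -0.18,"gripper": 1},{"x": 0,"y": 0,"z": 0,"ax": 0,"ay": 0,"az": -0.18,"gripper": 1},{"x": 0,"y": 0,"z": 0,"ax": 0,"ay": 0,"az": -0.18,"gripper": 1}])

```text
clock: 1.7
eef_pos: [147.0, -504.0, 226.7]
orientation: [3.142, 0.0, 1.01]
contact_force: [-0.5, -0.1, 0.5]
finger_gap: 0.612
```

>>> move_arm(moves=[{"az": -0.18,"gripper": 1},{"az": -0.18,"gripper": 1},{"az": -0.175,"gripper": 1},{"gripper": 1}])

```text
invalid input
```

>>> move_arm(moves=[{"x": 0,"y": 0,"z": 0,"ax": 0,"ay": 0,"az": -0.18,"gripper": 1},{"x": 0,"y": 0,"z": 0,"ax": 0,"ay": 0,"az": -0.18,"gripper": 1},{"x": 0,"y": 0,"z": 0,"ax": 0,"ay": 0,"az": -0.175,"gripper": 1},{"x": 0,"y": 0,"z": 0,"ax": 0,"ay": 0,"az": 0,"gripper": 1}])

```text
clock: 2.2
eef_pos: [147.0, -504.0, 226.8]
orientation: [3.142, 0.0, 1.537]
contact_force: [0.5, -0.5, 0.4]
finger_gap: 0.182
```

>>> move_arm(moves=[{"x": 40,"y": 40,"z": 0,"ax": 0,"ay": 0,"az": 0,"gripper": 1},{"x": 40,"y": 40,"z": 0,"ax": 0,"ay": 0,"az": 0,"gripper": 1},{"x": 40,"y": 40,"z": 0,"ax": 0,"ay": 0,"az": 0,"gripper": 1},{"x": 40,"y": 40,"z": 0,"ax": 0,"ay": 0,"az": 0,"gripper": 1},{"x": 40,"y": 40,"z": 0,"ax": 0,"ay": 0,"az": 0,"gripper": 1},{"x": 40,"y": 40,"z": 0,"ax": 0,"ay": 0,"az": 0,"gripper": 1},{"x": 40,"y": 40,"z": 0,"ax": 0,"ay": 0,"az": 0,"gripper": 1},{"x": 40,"y": 40,"z": 0,"ax": 0,"ay": 0,"az": 0,"gripper": 1}])

```text
clock: 3.2
eef_pos: [478.4, -193.0, 226.9]
orientation: [3.141, 0.0, 1.534]
contact_force: [0.3, -0.4, 0.3]
finger_gap: 0.003
```

>>> move_arm(moves=[{"x": 22,"y": 33,"z": 15,"ax": 0,"ay": 0,"az": 0,"gripper": 1},{"x": 0,"y": 0,"z": 15,"ax": 0,"ay": 0,"az": 0,"gripper": 1},{"x": 0,"y": 0,"z": 0,"ax": 0,"ay": 0,"az": 0,"gripper": 1}])

```text
clock: 3.58
eef_pos: [509.5, -173.4, 195.3]
orientation: [-3.138, -0.001, 1.537]
contact_force: [-0.3, -0.1, 0.5]
finger_gap: 0.007
```

```bash
python3 - <<'E'
from h import *
s=monitor.get_state(); print(s["eef_pos"],s["contact_force"])
for n in ["scene","top","wrist"]:
    im,d=grab_frame(n); cv2.imwrite(f"pics/{n}1.png",im)
    if n=="scene": cv2.imwrite("pics/scene1c.png",cv2.resize(im[110:250,120:350],None,fx=3.4,fy=3.4,interpolation=cv2.INTER_CUBIC))
E
```

```text
[ 509.5410062  -173.35284955  195.28082849] [-0.29172416 -0.10008522  0.54411507]
```

View pics/scene1c.png

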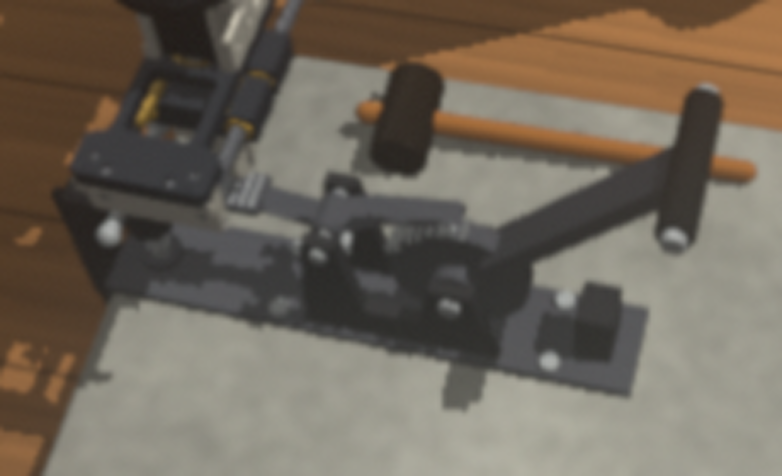

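View pics/wrist1.png

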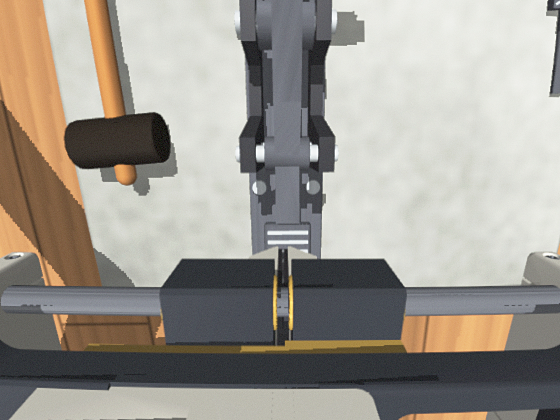

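The scene crop shows the tab at about (248,192), beside the gripper body that hides the fingertips. The wrist view shows the tab's ribs at about (288,240), just ahead of the fingers. I check the alignment by projection.

```bash
python3 - <<'E'
from h import *
from scipy.spatial.transform import Rotation as Ro
p=np.array([509.5,-173.4,195.3])
for q in [p,[509.5,-173.4,177],[512,-171.5,177],[512,-156.5,177],[512,-186.5,177]]:
    a=proj("scene",[q])[0]; print("scene",a,"crop",(a-[120,110])*3.4, "top",proj("top",[q])[0])
K,D,M=cam("wrist"); R=Ro.from_euler("xyz",[-3.138,-.001,1.537]).as_matrix()
T=np.eye(4);T[:3,:3]=R;T[:3,3]=p
C=np.linalg.inv(T@M)
print(np.round(M,2))
for n,q in dict(tcp=p,tab=[512,-171.5,177],near=[512,-156.5,177],l=[498,-157,177],r=[526,-157,177],far=[512,-186.5,177]).items():
    c=C[:3,:3]@np.array(q)+C[:3,3]; print(n,cv2.projectPoints(c.reshape(1,1,3),np.zeros(3),np.zeros(3),K,D)[0].ravel())
im=cv2.imread("pics/wrist1.png");cv2.imwrite("pics/wrist1c.png",cv2.resize(im[200:320,220:360],None,fx=5,fy=5,interpolation=cv2.INTER_CUBIC))
E
```

```text
scene [188.76499294 157.54554788] crop [233.80097599 161.65486278] top [368.17210983 228.37258733]
scene [190.27355823 163.02084822] crop [238.93009799 180.27088395] top [365.9952856  229.34357694]
scene [190.79910821 164.16115536] crop [240.71696793 184.14792823] top [365.01881648 228.03865728]
scene [197.92469685 165.36828267] crop [264.9439693  188.25216108] top [357.36127881 227.78864011]
scene [183.71415066 162.96282482] crop [216.62811223 180.0736044 ] top [372.67804297 228.28927542]
[[   0.     -0.96   -0.28   77.08]
 [   1.      0.     -0.      0.28]
 [   0.     -0.28    0.96 -159.28]
 [   0.      0.      0.      1.  ]]
tcp [282.34643365 265.17670446]
tab [286.55511373 248.81297368]
near [285.79300005 225.20137813]
l [262.08472753 226.72068272]
r [309.59834457 225.28322413]
far [287.28168236 271.36183395]
```

View pics/wrist1c.png

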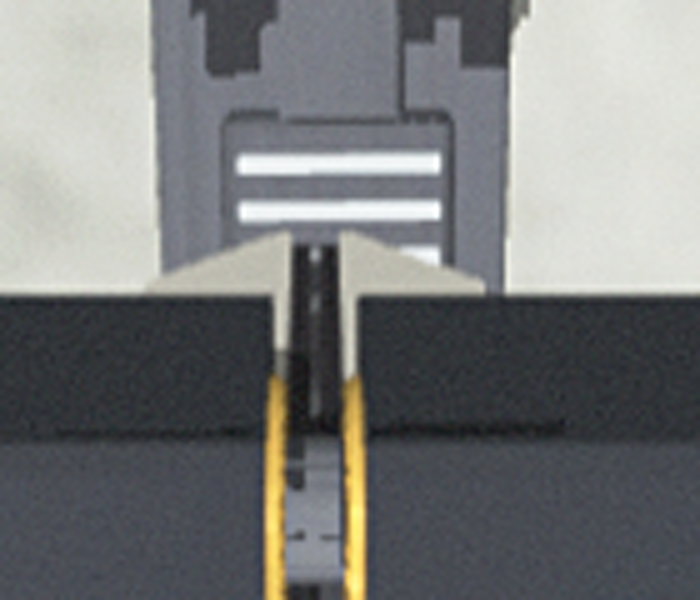

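The measured tab edges in the wrist view agree with the prediction to within 2 mm. I shift +3/+3 and descend.

>>> move_arm(moves=[{"x": 3,"y": 3,"z": 7,"ax": 0,"ay": 0,"az": 0,"gripper": 1},{"x": 0,"y": 0,"z": 7,"ax": 0,"ay": 0,"az": 0,"gripper": 1},{"x": 0,"y": 0,"z": 4,"ax": 0,"ay": 0,"az": 0,"gripper": 1},{"x": 0,"y": 0,"z": 3,"ax": 0,"ay": 0,"az": 0,"gripper": 1},{"x": 0,"y": 0,"z": 3,"ax": 0,"ay": 0,"az": 0,"gripper": 1},{"x": 0,"y": 0,"z": 0,"ax": 0,"ay": 0,"az": 0,"gripper": 1}])

```text
clock: 4.47
eef_pos: [514.0, -171.0, 172.8]
orientation: [3.141, 0.001, 1.539]
contact_force: [-1.6, -1.1, 2.1]
finger_gap: 0.002
```

Light contact (about 2 N) at the expected height. I go on down past the snap point.

>>> move_arm(moves=[{"x": 0,"y": 0,"z": 3,"ax": 0,"ay": 0,"az": 0,"gripper": 1},{"x": 0,"y": 0,"z": 3,"ax": 0,"ay": 0,"az": 0,"gripper": 1},{"x": 0,"y": 0,"z": 3,"ax": 0,"ay": 0,"az": 0,"gripper": 1},{"x": 0,"y": 0,"z": 3,"ax": 0,"ay": 0,"az": 0,"gripper": 1},{"x": 0,"y": 0,"z": 0,"ax": 0,"ay": 0,"az": 0,"gripper": 1}])

```text
clock: 5.1
eef_pos: [513.8, -170.4, 160.5]
orientation: [-3.141, -0.0, 1.539]
contact_force: [-0.3, -0.4, 0.4]
finger_gap: 0.006
```

The force dropped to zero at 16.5 mm of press, so the pawl seems to have snapped over. I rise and check.

>>> move_arm(moves=[{"x": 0,"y": 0,"z": -30,"ax": 0,"ay": 0,"az": 0,"gripper": 1},{"x": 0,"y": 0,"z": -50,"ax": 0,"ay": 0,"az": 0,"gripper": 1},{"x": 0,"y": 0,"z": -50,"ax": 0,"ay": 0,"az": 0,"gripper": 1},{"x": 0,"y": 0,"z": -50,"ax": 0,"ay": 0,"az": 0,"gripper": 1},{"x": 0,"y": 0,"z": 0,"ax": 0,"ay": 0,"az": 0,"gripper": 1}])

```text
clock: 5.72
eef_pos: [515.2, -171.1, 345.0]
orientation: [3.134, 0.004, 1.539]
contact_force: [0.6, 0.6, -0.7]
finger_gap: 0.002
```

```bash
python3 - <<'E'
from h import *
from scipy.spatial.transform import Rotation as Ro
s=monitor.get_state(); print(s["eef_pos"],s["orientation"])
im,d=grab_frame("wrist"); cv2.imwrite("pics/wrist2.png",im)
im2,_=grab_frame("scene"); cv2.imwrite("pics/scene2c.png",cv2.resize(im2[110:250,120:350],None,fx=3.4,fy=3.4,interpolation=cv2.INTER_CUBIC))
K,D,M=cam("wrist"); R=Ro.from_euler("xyz",s["orientation"]).as_matrix()
T=np.eye(4);T[:3,:3]=R;T[:3,3]=s["eef_pos"]; G=T@M
ys,xs=np.mgrid[0:420,0:560]
n=cv2.undistortPoints(np.c_[xs.ravel(),ys.ravel()].astype(float).reshape(-1,1,2),K,D).reshape(-1,2)
P=(np.c_[n,np.ones(len(n))]*d.reshape(-1,1))@G[:3,:3].T+G[:3,3]
ok=(d.ravel()>0)
for y0 in range(-190,120,6):
    m=ok&(abs(P[:,1]-y0)<3)&(abs(P[:,0]-514)<10)&(P[:,2]<330)
    if m.sum()>5: print(y0,np.round(np.percentile(P[m,2],[10,50,90])), m.sum())
m=ok&(P[:,2]>265)&(P[:,2]<300)&(P[:,1]>50)&(P[:,1]<110)
if m.sum()>5: print("bar",np.round(np.percentile(P[m],[2,50,98],axis=0),1))
E
```

```text
[ 515.17054072 -171.10254989  345.04313743] [3.13360423 0.00364811 1.53892763]
-184 [150. 151. 153.] 62
-178 [153. 154. 155.] 83
-172 [155. 156. 158.] 91
-166 [157. 159. 161.] 97
-160 [157. 161. 162.] 111
-154 [ 85. 162. 163.] 77
-148 [ 85. 163. 164.] 82
-142 [ 84. 165. 166.] 81
-136 [ 85. 166. 167.] 84
-130 [167. 168. 169.] 68
-124 [169. 172. 174.] 103
-118 [174. 176. 180.] 110
-112 [173. 183. 187.] 122
-106 [169. 191. 194.] 103
-100 [195. 198. 200.] 104
-94 [200. 202. 204.] 106
-88 [205. 206. 208.] 114
-82 [208. 210. 212.] 123
-76 [212. 214. 216.] 130
-70 [215. 218. 219.] 133
-64 [220. 222. 224.] 143
-58 [224. 225. 226.] 132
-52 [143. 223. 224.] 83
-46 [150. 179. 181.] 68
-40 [152. 181. 184.] 125
-34 [151. 180. 183.] 131
-28 [148. 178. 179.] 125
-22 [166. 176. 177.] 129
-16 [171. 174. 175.] 157
-10 [174. 179. 182.] 225
-4 [183. 186. 188.] 215
2 [189. 193. 195.] 233
8 [195. 195. 196.] 10
```

View pics/wrist2.png

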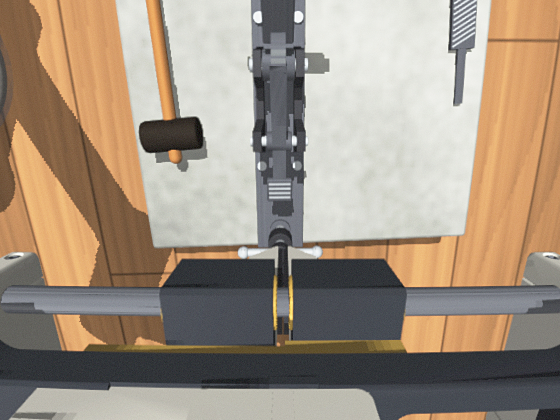

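View pics/scene2c.png

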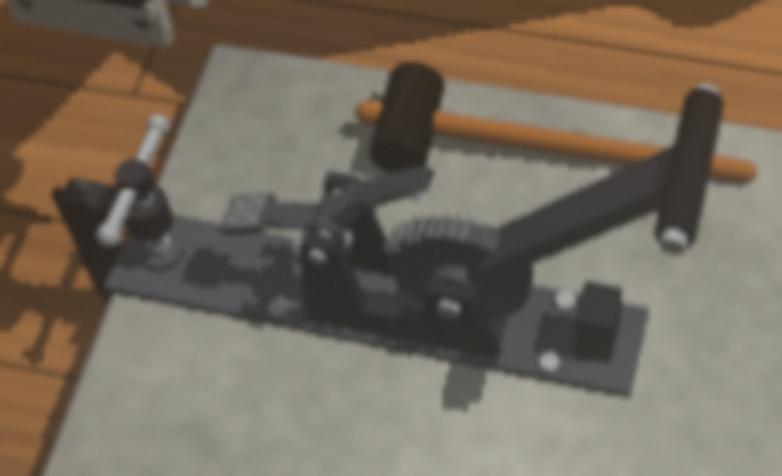

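The pawl is thrown: the tab is now at z≈156, 21 mm down, and its nose stands up clear of the teeth. The arm is still raised. Next I move above the crossbar.

>>> move_arm(moves=[{"x": 50,"y": -1,"z": 0,"ax": 0,"ay": 0,"az": 0,"gripper": 1},{"x": 50,"y": -1,"z": 0,"ax": 0,"ay": 0,"az": 0,"gripper": 1},{"x": 50,"y": -1,"z": 0,"ax": 0,"ay": 0,"az": 0,"gripper": 1},{"x": 50,"y": -1,"z": 0,"ax": 0,"ay": 0,"az": 0,"gripper": 1},{"x": 50,"y": -1,"z": 0,"ax": 0,"ay": 0,"az": 0,"gripper": 1},{"x": 6,"y": 0,"z": 15,"ax": 0,"ay": 0,"az": 0,"gripper": 1},{"x": 0,"y": 0,"z": 15,"ax": 0,"ay": 0,"az": 0,"gripper": 1},{"x": 0,"y": 0,"z": 0,"ax": 0,"ay": 0,"az": 0,"gripper": 1}])

```text
clock: 6.82
eef_pos: [516.0, 84.8, 308.1]
orientation: [-3.136, 0.001, 1.538]
contact_force: [-0.4, 0.3, 0.1]
finger_gap: 0.004
```

```bash
python3 - <<'E'
from h import *
s=monitor.get_state(); print(s["eef_pos"],s["orientation"],s["contact_force"])
im2,_=grab_frame("scene"); cv2.imwrite("pics/scene3c.png",cv2.resize(im2[80:250,120:360],None,fx=3.3,fy=3.3,interpolation=cv2.INTER_CUBIC))
# arc: commanded tip path
h=np.array([-38.5,135.]);
for a in np.linspace(.88,-.02,19): print(round(a,2),np.round([h[0]+190*np.cos(a),h[1]+190*np.sin(a)+11],1))
E
```

```text
[516.00047373  84.79530743 308.07470761] [-3.13622974e+00  7.25434669e-04  1.53837926e+00] [-0.36510985  0.28538786  0.06889285]
0.88 [ 82.6 292.4]
0.83 [ 89.7 286.2]
0.78 [ 96.6 279.6]
0.73 [103.1 272.7]
0.68 [109.2 265.5]
0.63 [115.  257.9]
0.58 [120.4 250.1]
0.53 [125.4 242.1]
0.48 [130.  233.7]
0.43 [134.2 225.2]
0.38 [137.9 216.5]
0.33 [141.2 207.6]
0.28 [144.1 198.5]
0.23 [146.5 189.3]
0.18 [148.4 180. ]
0.13 [149.9 170.6]
0.08 [150.9 161.2]
0.03 [151.4 151.7]
-0.02 [151.5 142.2]
```

View pics/scene3c.png

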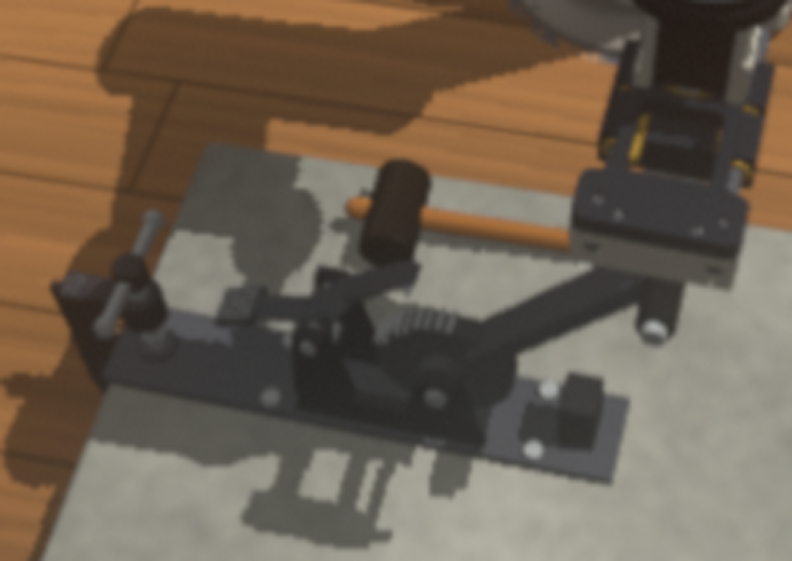

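>>> move_arm(moves=[{"x": 0,"y": 0,"z": 10,"ax": 0,"ay": 0,"az": 0,"gripper": 1},{"x": 0,"y": 0,"z": 6,"ax": 0,"ay": 0,"az": 0,"gripper": 1},{"x": 5,"y": 0,"z": 6,"ax": 0,"ay": 0,"az": 0,"gripper": 1},{"x": 7,"y": 0,"z": 7,"ax": 0,"ay": 0,"az": 0,"gripper": 1},{"x": 6,"y": 0,"z": 7,"ax": 0,"ay": 0,"az": 0,"gripper": 1},{"x": 6,"y": 0,"z": 7,"ax": 0,"ay": 0,"az": 0,"gripper": 1}])

```text
clock: 7.62
eef_pos: [517.9, 110.6, 268.5]
orientation: [3.14, -0.001, 1.539]
contact_force: [-3.1, 1.4, 8.7]
finger_gap: 0.007
```

>>> move_arm(moves=[{"x": 5,"y": 0,"z": 7,"ax": 0,"ay": 0,"az": 0,"gripper": 1},{"x": 5,"y": 0,"z": 8,"ax": 0,"ay": 0,"az": 0,"gripper": 1},{"x": 5,"y": 0,"z": 8,"ax": 0,"ay": 0,"az": 0,"gripper": 1},{"x": 4,"y": 0,"z": 8,"ax": 0,"ay": 0,"az": 0,"gripper": 1},{"x": 4,"y": 0,"z": 9,"ax": 0,"ay": 0,"az": 0,"gripper": 1},{"x": 4,"y": 0,"z": 9,"ax": 0,"ay": 0,"az": 0,"gripper": 1},{"x": 3,"y": 0,"z": 9,"ax": 0,"ay": 0,"az": 0,"gripper": 1},{"x": 3,"y": 0,"z": 9,"ax": 0,"ay": 0,"az": 0,"gripper": 1}])

```text
clock: 8.62
eef_pos: [519.7, 144.9, 201.7]
orientation: [3.138, -0.004, 1.54]
contact_force: [0.6, 6.2, 7.7]
finger_gap: 0.006
```

>>> move_arm(moves=[{"x": 2,"y": 0,"z": 9,"ax": 0,"ay": 0,"az": 0,"gripper": 1},{"x": 2,"y": 0,"z": 9,"ax": 0,"ay": 0,"az": 0,"gripper": 1},{"x": 2,"y": 0,"z": 9,"ax": 0,"ay": 0,"az": 0,"gripper": 1},{"x": 1,"y": 0,"z": 8,"ax": 0,"ay": 0,"az": 0,"gripper": 1},{"x": 0,"y": 0,"z": 6,"ax": 0,"ay": 0,"az": 0,"gripper": 1},{"x": 0,"y": 0,"z": 4,"ax": 0,"ay": 0,"az": 0,"gripper": 1},{"x": 0,"y": 0,"z": 0,"ax": 0,"ay": 0,"az": 0,"gripper": 1}])

```text
clock: 9.5
eef_pos: [519.1, 149.4, 155.5]
orientation: [-3.141, 0.0, 1.539]
contact_force: [0.9, 1.0, 1.4]
finger_gap: 0.003
```

>>> move_arm(moves=[{"x": 0,"y": 0,"z": 3,"ax": 0,"ay": 0,"az": 0,"gripper": 1},{"x": 0,"y": 0,"z": 3,"ax": 0,"ay": 0,"az": 0,"gripper": 1},{"x": 0,"y": 0,"z": 2,"ax": 0,"ay": 0,"az": 0,"gripper": 1},{"x": 0,"y": 0,"z": 1,"ax": 0,"ay": 0,"az": 0,"gripper": 1},{"x": 0,"y": 0,"z": 0,"ax": 0,"ay": 0,"az": 0,"gripper": 1}])

```text
clock: 10.12
eef_pos: [519.1, 149.2, 146.5]
orientation: [-3.141, 0.0, 1.539]
contact_force: [1.0, 2.5, 3.1]
finger_gap: 0.005
```

>>> move_arm(moves=[{"x": 0,"y": 0,"z": 2,"ax": 0,"ay": 0,"az": 0,"gripper": 1},{"x": 0,"y": 0,"z": 1,"ax": 0,"ay": 0,"az": 0,"gripper": 1},{"x": 0,"y": 0,"z": 0,"ax": 0,"ay": 0,"az": 0,"gripper": 1}])

```text
clock: 10.5
eef_pos: [519.3, 149.3, 145.7]
orientation: [3.14, 0.0, 1.539]
contact_force: [-5.4, 1.7, 18.2]
finger_gap: 0.004
```

At z≈145.7 the force jumped to 18 N, so the arm is on its stop, as predicted at 146. I retreat and check.

>>> move_arm(moves=[{"x": 0,"y": 0,"z": -20,"ax": 0,"ay": 0,"az": 0,"gripper": 1},{"x": 0,"y": 0,"z": -50,"ax": 0,"ay": 0,"az": 0,"gripper": 1},{"x": 0,"y": 0,"z": -50,"ax": 0,"ay": 0,"az": 0,"gripper": 1},{"x": 0,"y": -50,"z": -20,"ax": 0,"ay": 0,"az": 0,"gripper": 1},{"x": 0,"y": -50,"z": 0,"ax": 0,"ay": 0,"az": 0,"gripper": 1},{"x": 0,"y": -30,"z": 0,"ax": 0,"ay": 0,"az": 0,"gripper": 1},{"x": 0,"y": 0,"z": 0,"ax": 0,"ay": 0,"az": 0,"gripper": 1},{"x": 0,"y": 0,"z": 0,"ax": 0,"ay": 0,"az": 0,"gripper": 1}])

```text
clock: 11.5
eef_pos: [389.8, 153.2, 283.5]
orientation: [3.141, 0.001, 1.538]
contact_force: [-0.1, -0.1, 0.6]
finger_gap: 0.005
```

```bash
python3 - <<'E'
from h import *
s=monitor.get_state(); print(s["eef_pos"],s["contact_force"])
im,d=grab_frame("top"); cv2.imwrite("pics/top4.png",im)
im2,_=grab_frame("scene"); cv2.imwrite("pics/scene4.png",im2)
ys,xs=np.mgrid[0:420,0:560]
W=world("top",np.c_[xs.ravel(),ys.ravel()],d.ravel())
for y0 in range(-30,180,10):
    m=(d.ravel()>0)&(abs(W[:,1]-y0)<4)&(abs(W[:,0]-515)<9)&(W[:,2]<230)
    if m.sum()>5: print(y0,np.round(np.median(W[m,2]),1),m.sum())
E
```

```text
[389.79822646 153.17153717 283.49262018] [-0.08604324 -0.13133537  0.60924102]
-30 177.7 48
-20 171.0 54
-10 167.8 45
0 148.9 40
10 142.7 30
20 142.2 38
30 142.1 39
40 142.2 36
50 141.8 36
60 142.4 38
70 141.7 41
80 142.5 39
90 142.4 41
100 142.1 42
110 142.1 43
120 141.8 44
130 141.7 42
140 141.8 44
150 146.2 33
160 143.1 16
```

View pics/top4.png

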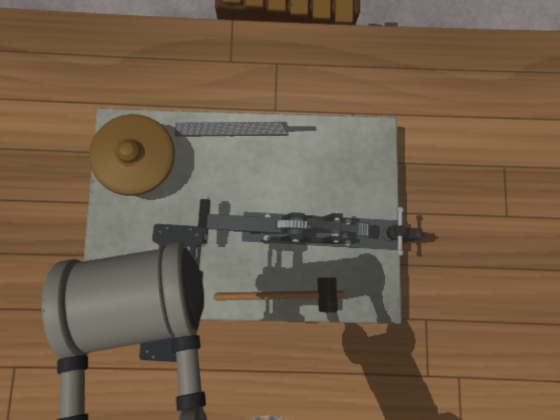

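View pics/scene4.png

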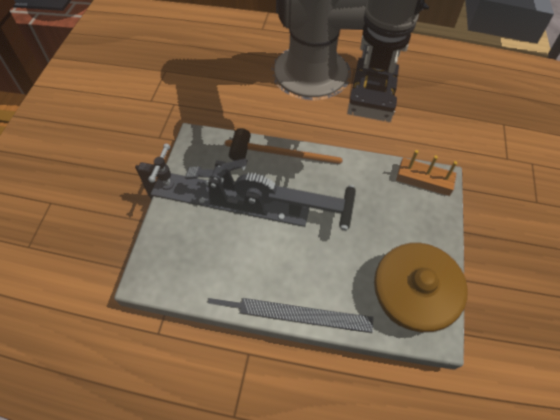

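The arm's upper face lies flat at z≈142 from y=10 to 140 (level), the crossbar is at scene pixel (347,208), and the bystanders are where they were. The robot is clear of everything, so I hand in.

```bash
python3 -c "
from bench import workorder
print(workorder.close_job())"
```

```text
the job is handed in; nothing more can be done
None
```

The prop's arm now lies level on its stop post with the pawl thrown free, and I handed the job in about 11.6 s into the 48 s allowed. The hand-in gives no verdict.

- **Pawl:** I pressed the thumb tab down about 16 mm with the shut fingertips. The reading was about 2 N on first contact and had fallen to nothing at the end of the press. The tab then measured 21 mm lower (z ≈ 156 mm), with the arm still raised at roughly 0.87 rad.
- **Arm:** I followed the crossbar down its arc with readings of 1 to 10 N. At z ≈ 146 mm the force rose to 18 N, which is where the stop was expected.
- **Last checks:** After backing off, the depth picture showed the arm's upper face flat at 142 ± 0.5 mm over 130 mm of its length. The gong, file, mallet and pin block looked unmoved in the pictures, though the robot hid the pin block in the top view, so I checked that one only in the scene view. The robot stood clear with no contact force.
- **Refused calls:** Two move calls that left out some fields were refused before anything moved. No check failed or disagreed.

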